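# Glue-dip a stand post and hold it against its panel for the screws

### The arm

A 6-joint arm with a two-finger parallel gripper is mounted at the origin on the work surface. World frame = base frame: x ahead of the robot, y to its left, z up, the work surface at z = 0. Lengths are in m, angles in degrees, forces in N, time in s.
With the tool pointing down it reaches from about 0.25 to 0.725 m from the base axis. Payload 9.7 kg.
Tool frame: the origin (TCP) lies at the very end of the fingers, on their centre line; the grasp point (between the pads) lies 19 mm behind it (bot.grip_point_offset is the distance from the TCP to the grasp point, in m); y points along the fingers, x is the direction in which the jaws open and shut, and the axes are right-handed (so a half turn about y gives the same grasp; the last joint's range is limited). The gripper opens to 85 mm and grips with 20 to 120 N. Pads are 22 mm wide; open, the fingers measure 114 mm over their backs; the gripper's body (76 mm by 85 mm) begins 54 mm behind the grasp point. The pads swing forward as they close: fully open they stand 13 mm farther back than shut.
Start: joints at [70.015, 4.979, 10.078, 95.1, 0, 90], TCP at [0.188, 0.517, 0.231] pointing down, gripper open.
Joint ranges: [-179.16, 179.16], [-48.56, 103.87], [-65.8, 70.77], [-126.05, 130.52], [-82.76, 87.17], [-180, 180]. Speed limits (degrees/s): [127.2, 127.2, 147.25, 180, 180, 180].

### API

Orientations are given as [roll, pitch, yaw] about the fixed x, y, z axes, in that order (R = Rz(yaw) Ry(pitch) Rx(roll)).
In Python, from workcell import bot gives the robot as it stands.
- The arm moves only by the shell command python3 -m inch 'ROWS' [FORCE]. ROWS is JSON, a list of rows, each a list of 3 entries, a list of its own where there are three numbers: the shift along the tool's x, y, z in mm, then the turn, a rotation vector about the tool's x, y, z in rad, then the finger opening in mm, from 0 to 85.4. In form: [[[x, y, z], [ax, ay, az], grip], ...]. A call has 1 to 20 rows; each row is the pose to reach, as a shift and turn from the pose measured when the call began, along the tool's axes at that moment; what a row does not reach only later rows make up. A row lasts 1/10 s, in which the tool goes at most 50 mm and 8.59 degrees, less where a joint would pass 70% of its speed; a pose out of reach is approached as far as the arm can. A call with a gripper value outside its range is refused whole. The fingers move at their own pace and stop on an object; FORCE is the grip in N (left out, the last holds). Time passes only in rows, so rows that repeat a pose let the fingers close. It gives the time, the measured TCP pose, the force and the opening at its end, in the units of the state.
- bot.get_obs(): the state, without advancing time (a new reading comes with each control period).
- bot.camera(name): name is "side" or "top" or "wrist"; returns a dict with "frame" (420x560x3 uint8, red, green, blue), "mtx" (3x3 intrinsics, pixels), "origin" and "orientation" of the camera in the world. Camera axes: x right, y down, z forward; pixel columns grow to the right and rows downward; lengths in m; the calibration is good to about 2 mm. A picture is of the moment at which its call begins. There is no depth.
- bot.job_done(): hands the job in, once; it reports no verdict.
Trained networks look in a picture, given as the dict that the camera call returned (one of the last four; its "shot" number tells which), for a name from the list of things; names that differ only in an ending like _2 or _b are one class to them, and where a whole thing is asked for, a point or a joint stands for the part that bears it (a point fixed in the world has none). Each returns a list of dicts, best first, with "confidence" (0 to 1); they miss things now and then, are a little off and sometimes report something else, mostly with a low value. They report only what shows in the picture. A call takes as long as a camera call. They do not tell look-alikes from the thing itself.
- bot.search_frame(picture, name): "box" ([left, top, right, bottom] in pixels, round what is visible of it).
- bot.cut_out(picture, name): "region" (420x560 bool, what is visible of it) and "box" ([left, top, right, bottom] in pixels, round what is visible of it).
The state is a dict: "time": time; "q": joint angles; "qd": joint speeds; "joint_efforts": joint torques, N m; "ee_pos": TCP position; "tcp_rot": TCP orientation; "wrist_force": force on the tool from outside, world axes, zero at the start; "torque": the same for the moment, N m; "opening": finger opening in m.
Only numpy, scipy, OpenCV 4.12 (cv2) and the standard library are available. Lean on these libraries where they do the work, as an engineer would, in place of code of your own. Each camera call takes 0.05 s, during which the arm holds its last target. There are 200 camera calls.

### The job

Help build a buffet stand: take the taller of the two loose wooden posts, dip its foot into the white glue ramekin to at least half its depth, then stand it upright on the jig's base in the pencilled square, squarely against the middle of the plywood panel. Press it gently and steadily sideways against the panel with about 12 N and finish like that, still gripping and pressing it, so that a colleague can drive the screws. Do not ram the panel, and leave the ramekin and the other things on the table where they stand.

Things in the scene. Friction and masses are not known exactly. Their poses are not given: they have to be found in the camera images.
- post: The taller loose post: plain light wood, square 28 x 28 mm, 160 mm tall, about 90 g, standing upright; all four sides alike, the top 4 mm stepped in by 3 mm all round. Origin: centre of its underside (its foot); z up along the post, x and y square to its sides.
- short_post: The shorter loose post, same wood and section (28 x 28 mm), 100 mm tall; not used. Origin: centre of its underside.
- ramekin: Small round white ceramic pot without handle that serves as glue pot (the glue itself is only a film, not modelled): rim outer radius 45 mm, 50 mm high, wall 4 mm, about 0.3 kg, loose; slightly narrower at the foot, where the inside is still at least 62 mm across. Origin: centre of its underside; the inner floor is about 5 mm above it.
- jig: Light wooden jig fixed to the table: base 200 (x) x 160 (y) x 18 mm; a wall 140 mm long, 85 mm high above the base, runs along its -y side. Origin: centre of the base's underside. The panel stands in front of the wall, its free face looking to +y. A pencilled 28 mm square on the base, open on the panel's side, touches the panel's middle: centre x = 0, y = -16 mm, z = 18 mm. Press towards -y.
- panel: Plywood panel, 120 (along the jig's x) x 12 x 85 mm high, a thin dark line down its middle. Backed by rubber buffers: pressed, it slides towards -y by 0.4 mm per newton (travel 14 mm). Origin: centre of its underside, 19 mm above the table; axes as the jig's; its free face is 6 mm from the origin towards +y (at rest at y = -30 mm in the jig's frame).
- jam_jar: Bystander: closed amber glass jar, radius 32 mm, 85 mm high. Origin: centre of its underside.
- mug: Bystander: terracotta-coloured mug with a handle, radius 38 mm, 85 mm high. Origin: centre of its underside.
- screwdriver: Bystander: screwdriver lying on the table, 190 mm long along its x. Origin: under its middle.
Things that resemble listed ones, but are neither listed nor needed, are in the scene too. What is shaped like the ramekin but blue, purple or red is not meant.

How it is judged:
By the outcome, as a careful person would: the job done as asked, in the order asked, and still so for the second after the job is handed in, while the arm keeps its last pose, push and grip.
It also fails if it takes over 42 s, if anything falls off the work surface, if the arm or the gripper's body presses on something with over 40 N, if the wrist force passes 120 N, or if a joint passes its speed limit or range.

## Working session

There is one attempt and no reset: what is moved stays moved. The work goes in short steps, Python scripts to look and compute and a shell command to move; the robot and the scene stay as the last step left them, time stands still between calls to the robot, and variables do not carry over. Pictures are saved under pics/ and viewed, about 8 in all and at most 12, crops included, and the job is handed in when it is done.

```bash
ls; mkdir -p pics; cat > h.py <<'E'
import numpy as np, cv2
from scipy.spatial.transform import Rotation as R
from workcell import bot
def rot(o):
    o=np.array(o,float)
    return o if o.shape==(3,3) else R.from_euler('xyz',o,degrees=True).as_matrix()
def ray(p,uv):
    K=np.array(p['mtx']);d=rot(p['orientation'])@np.linalg.inv(K)@np.array([uv[0],uv[1],1.]);return np.array(p['origin']),d
def onz(p,uv,z):
    o,d=ray(p,uv);return o+d*(z-o[2])/d[2]
def proj(p,X):
    c=(np.atleast_2d(X)-np.array(p['origin']))@rot(p['orientation']);c=c@np.array(p['mtx']).T;return c[:,:2]/c[:,2:]
def save(p,n,box=None,s=1):
    f=p['frame'][...,::-1]
    if box: f=f[box[1]:box[3],box[0]:box[2]]
    cv2.imwrite('pics/'+n,cv2.resize(f,None,fx=s,fy=s,interpolation=cv2.INTER_CUBIC))
E
python3 - <<'E'
from h import *
print(bot.get_obs())
names=['post','short_post','ramekin','jig','panel','jam_jar','mug','screwdriver']
import pickle
for c in ['top','side']:
    p=bot.camera(c);save(p,c+'1.png',s=1.4);print(c,p['origin'],p['orientation'],p['mtx'])
    pickle.dump(p,open(c+'.pkl','wb'))
    for n in names:
        for d in bot.search_frame(p,n)[:4]: print(n,np.round(d['box']),round(d['confidence'],2), np.round(onz(p,((d['box'][0]+d['box'][2])/2,(d['box'][1]+d['box'][3])/2),0.03),3))
E
```

```text
pics
{'time': 0.0, 'q': array([ 7.00153054e+01,  5.01404822e+00,  1.00336137e+01,  9.50998461e+01,
       -3.59623122e-04,  9.00018305e+01]), 'qd': array([ 0.03724582, -0.01681076,  0.00168277, -0.05136054, -0.00433432,
       -0.00920283]), 'joint_efforts': array([-2.89028038e-03, -5.20390964e+01,  4.64801073e+01,  1.63639878e-02,
       -1.55640428e-04,  2.16371539e-06]), 'ee_pos': array([0.18789505, 0.51666155, 0.23054726]), 'tcp_rot': array([-9.00003622e+01,  8.02806080e-02,  7.00134748e+01]), 'wrist_force': array([ 0.64249408, -0.06208673, -0.38231197]), 'torque': array([ 0.02054355, -0.00809848,  0.02182376]), 'opening': 0.08509653259150379}
top [0.32705157 0.05528502 1.21767306] [-167.94944976   -0.23748837  -97.08389903] [[514.6878015    0.         287.88764698]
 [  0.         514.6878015  211.52508533]
 [  0.           0.           1.        ]]
post [209. 179. 232. 212.] 0.66 [0.637 0.173 0.03 ]
post [120. 161. 171. 200.] 0.43 [0.694 0.346 0.03 ]
short_post [164. 258. 190. 281.] 0.79 [0.474 0.289 0.03 ]
short_post [257. 248. 295. 289.] 0.66 [0.448 0.062 0.03 ]
ramekin [258. 
[... 870 characters left out ...]
. 206.] 0.19 [0.783 0.045 0.03 ]
short_post [188. 149. 211. 196.] 0.81 [0.481 0.305 0.03 ]
short_post [209. 207. 250. 248.] 0.64 [0.437 0.055 0.03 ]
ramekin [277. 200. 317. 241.] 0.88 [0.563 0.002 0.03 ]
ramekin [210. 205. 252. 250.] 0.78 [0.44  0.055 0.03 ]
ramekin [211. 292. 271. 353.] 0.69 [ 0.339 -0.181  0.03 ]
ramekin [183. 246. 240. 297.] 0.67 [ 0.351 -0.047  0.03 ]
jig [282. 243. 433. 360.] 0.78 [ 0.516 -0.244  0.03 ]
jig [308. 169. 335. 192.] 0.24 [0.702 0.108 0.03 ]
panel [344. 244. 407. 326.] 0.79 [ 0.567 -0.229  0.03 ]
jam_jar [351. 159. 384. 203.] 0.71 [0.79  0.047 0.03 ]
mug [252. 122. 276. 165.] 0.96 [0.696 0.365 0.03 ]
screwdriver [303. 167. 337. 193.] 0.63 [0.701 0.114 0.03 ]
```

View pics/top1.png

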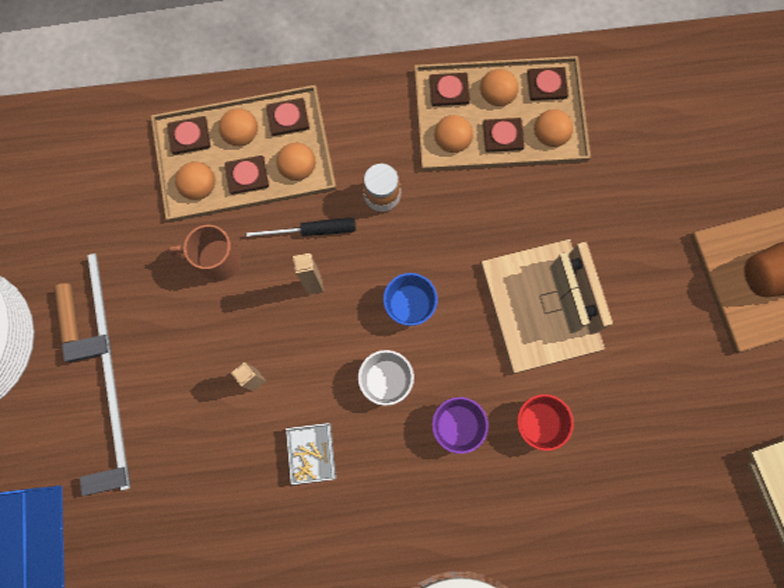

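View pics/side1.png

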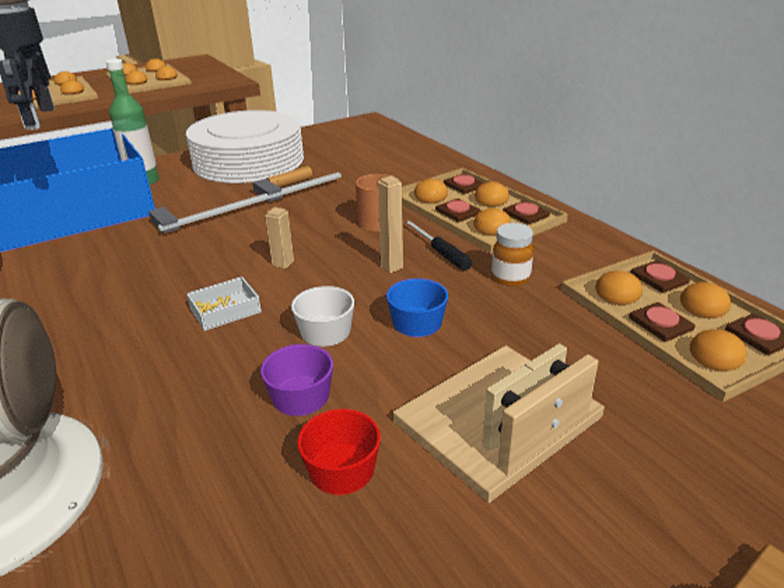

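The pictures show two posts. In the top view the tall one is at (220,194) and the short one at (177,269); in the side view they are at (280,160) and (200,170). The pots in the top view are white (276,269), blue (293,213), purple (329,304) and red (389,301). I choose the tall post and the white pot. The jig is at top (390,218), with its panel on the right-hand side. Next I'll fit poses to the silhouettes.

```bash
cat > fit.py <<'E'
from h import *
from scipy.optimize import minimize
def box(x0,x1,y0,y1,z0,z1): return np.array([[x,y,z] for x in(x0,x1) for y in(y0,y1) for z in(z0,z1)])
t=np.linspace(0,2*np.pi,40,endpoint=False); c=np.c_[np.cos(t),np.sin(t)]
M={'post':np.r_[box(-.014,.014,-.014,.014,0,.156),box(-.011,.011,-.011,.011,.156,.16)],
 'ramekin':np.r_[np.c_[.045*c,0*t+.05],np.c_[.036*c,0*t]],
 'jig':np.r_[box(-.1,.1,-.08,.08,0,.018),box(-.07,.07,-.08,-.066,.018,.103)]}
def hull(uv,S=8):
    m=np.zeros((420*1,560*1),np.uint8)
    cv2.fillConvexPoly(m,cv2.convexHull(np.round(uv*16).astype(np.int32)),255,cv2.LINE_AA,4); return m/255.
def fit(name,views,x0,yaw=True,z0=0):
    T=[]
    for p,reg in views:
        h=np.argwhere(reg)[:,::-1].astype(np.int32)
        T.append((p,hull(cv2.convexHull(h)[:,0].astype(float))))
    def cost(v):
        Rz=R.from_euler('z',v[2],degrees=True).as_matrix(); X=M[name]@Rz.T+[v[0],v[1],z0]
        return sum(np.abs(hull(proj(p,X))-m).sum()/m.sum() for p,m in T)
    best=None
    for a in (x0[2:] or [0]):
        s=np.array([[x0[0],x0[1],a]]*4)+[[0,0,0],[.01,0,0],[0,.01,0],[0,0,12 if yaw else 0]]
        r=minimize(cost,s[0],method='Nelder-Mead',options=dict(initial_simplex=s,xatol=1e-4,fatol=1e-4))
        if best is None or r.fun<best.fun: best=r
    return best.x,best.fun
def pick(p,name,uv):
    b=[d for d in bot.cut_out(p,name) if d['region'][max(0,uv[1]-6):uv[1]+6,max(0,uv[0]-6):uv[0]+6].any()]
    return b[0]['region']
E
python3 - <<'E'
from fit import *
t_=bot.camera('top');s_=bot.camera('side')
w=np.hstack([cv2.resize(s_['frame'][110:210,170:310],None,fx=4,fy=4),])
cv2.imwrite('pics/crop.png',w[...,::-1])
for n,ut,us,x0 in [('post',(220,190),(280,165),[.62,.17,0,30,60]),('ramekin',(276,280),(230,235),[.45,.06]),('jig',(370,240),(330,300),[.52,-.21,0,-20,-10,10])]:
    try:
        V=[(t_,pick(t_,n,ut)),(s_,pick(s_,n,us))]
        print(n,fit(n,V,x0,n!='ramekin'),[fit(n,[v],x0,n!='ramekin') for v in V])
    except Exception as e: print(n,e)
save(t_,'jig.png',(335,165,445,275),5)
E
```

```text
post (array([0.62326885, 0.16983356, 0.38896475]), np.float64(0.18219976317150133)) [(array([0.62208382, 0.16973417, 3.86384417]), np.float64(0.0639445107547973)), (array([ 0.62296299,  0.16859924, 35.67946945]), np.float64(0.08131710859844493))]
ramekin (array([0.44495032, 0.06472086, 0.        ]), np.float64(0.10772555088138085)) [(array([0.44536883, 0.06582356, 0.        ]), np.float64(0.04420369170281575)), (array([0.4439762 , 0.06252196, 0.        ]), np.float64(0.045877173641064015))]
jig (array([ 0.53809392, -0.21261852,  7.8615042 ]), np.float64(0.07287280616660843)) [(array([ 0.53797727, -0.21139677,  7.2464475 ]), np.float64(0.02167824761859934)), (array([ 0.53873982, -0.21440032,  7.2643493 ]), np.float64(0.037916570983669136))]
```

View pics/crop.png

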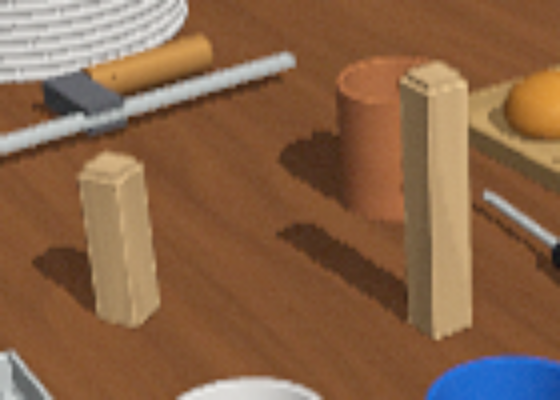

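View pics/jig.png

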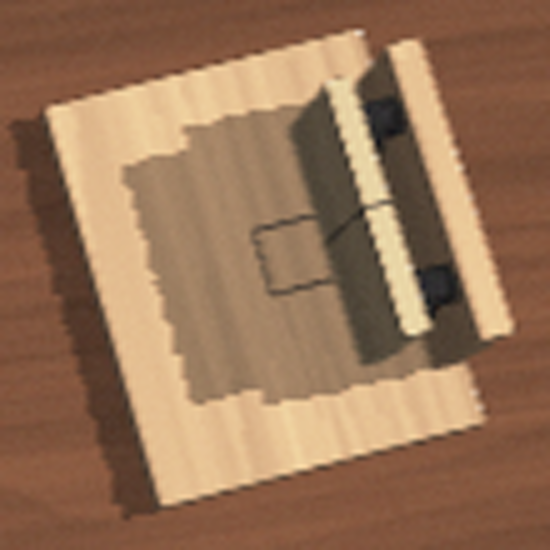

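The crop confirms it: the tall post is on the right at side px (280,165), plain with a stepped top, and the short one is on the left. The jig crop shows the pencil square opening towards the panel. Now a yaw estimate for the post from its foot corners and for the jig from the base corners.

```bash
cat > go.py <<'E'
from h import *
def go(pos,yaw=None):
    o=bot.get_obs();Rm=rot(o['tcp_rot']);d=Rm.T@(np.array(pos)-o['ee_pos'])*1000
    out=[np.round(d,1)]
    if yaw is not None:
        T=R.from_euler('xyz',[-90,0,yaw],degrees=True).as_matrix()
        out.append(np.round(R.from_matrix(Rm.T@T).as_rotvec(),4))
    print('shift,turn',out,'t',o['time'],'ee',np.round(o['ee_pos'],4),np.round(o['tcp_rot'],2),'F',np.round(o['wrist_force'],2),'op',round(o['opening'],4))
E
python3 - <<'E'
from go import *
import pickle
s=pickle.load(open('side.pkl','rb'));t=pickle.load(open('top.pkl','rb'))
P=[onz(s,uv,0)for uv in [(272,191.3),(278.75,194.5),(287.5,191.8)]];print(np.round(P,4))
for a,b in((0,1),(1,2)):
    d=P[b]-P[a];print(np.degrees(np.arctan2(d[1],d[0])),np.linalg.norm(d))
C=[onz(t,(335+u/5,165+v/5),z) for u,v,z in[(45,107,.018),(163,507,.018),(485,425,.018),(362,32,.018),(252,231,.018),(272,295,.018)]];print(np.round(C,4))
for a,b in((0,1),(1,2),(0,3),(4,5)):
    d=C[b]-C[a];print(np.degrees(np.arctan2(d[1],d[0])),np.linalg.norm(d))
print(sum(C[:4])/4)
for y in (-20,25,70): go([.6225,.169,.25],y)
E
```

```text
[[0.6063 0.1753 0.    ]
 [0.6119 0.1537 0.    ]
 [0.6357 0.1527 0.    ]]
-75.41838434271409 0.0223126593542049
-2.3101341111128986 0.023850124715991176
[[ 0.6255 -0.1231  0.018 ]
 [ 0.428  -0.1496  0.018 ]
 [ 0.4474 -0.3058  0.018 ]
 [ 0.6439 -0.2813  0.018 ]
 [ 0.5529 -0.2122  0.018 ]
 [ 0.5211 -0.2166  0.018 ]]
-172.35240490932804 0.19925635864758132
-82.89721471386935 0.1574025762214353
-83.36614307341343 0.159293247384064
-172.17224557364045 0.03213959608152699
[ 0.53619278 -0.21492621  0.018     ]
shift,turn [array([-178.4,  -18.7, -527.3]), array([-0.    ,  1.5711,  0.    ])] t 1.3 ee [0.188  0.5169 0.2313] [-90.    -0.    70.02] F [ 0.32  0.26 -0.21] op 0.0853
shift,turn [array([-178.4,  -18.7, -527.3]), array([-0.    ,  0.7857,  0.    ])] t 1.3 ee [0.188  0.5169 0.2313] [-90.    -0.    70.02] F [ 0.32  0.26 -0.21] op 0.0853
shift,turn [array([-178.4,  -18.7, -527.3]), array([0.    , 0.0003, 0.    ])] t 1.3 ee [0.188  0.5169 0.2313] [-90.    -0.    70.02] F [ 0.32  0.26 -0.21] op 0.0853
```

```bash
python3 -m inch '[[[-178,-20,-527],[0,1.1,0],85],[[-178,-20,-527],[0,1.1,0],85],[[-178,-20,-527],[0,1.1,0],85],[[-178,-20,-527],[0,1.1,0],85],[[-178,-20,-527],[0,1.1,0],85],[[-178,-20,-527],[0,1.1,0],85],[[-178,-20,-527],[0,1.1,0],85],[[-178,-20,-527],[0,1.1,0],85],[[-178,-20,-527],[0,1.1,0],85],[[-178,-20,-527],[0,1.1,0],85],[[-178,-20,-527],[0,1.1,0],85],[[-178,-20,-527],[0,1.1,0],85],[[-178,-20,-527],[0,1.1,0],85],[[-178,-20,-527],[0,1.1,0],85],[[-178,-20,-527],[0,1.1,0],85],[[-178,-20,-527],[0,1.1,0],85]]' 80
python3 - <<'E'
from fit import *
p=bot.camera('wrist');save(p,'w1.png');o=bot.get_obs()
print(p['origin'],o['ee_pos'],o['tcp_rot'])
for d in bot.search_frame(p,'post')[:3]: print(d)
E
```

```text
time: 2.9
ee_pos: [0.6216, 0.1706, 0.252]
tcp_rot: [-90.0, -0.0, 7.1]
wrist_force: [0.7, -0.2, 1.0]
opening: 0.0853
[0.61088804 0.24902044 0.39404911] [0.62169418 0.1704637  0.25192321] [-8.99914882e+01 -4.46325424e-02  7.07679261e+00]
{'box': [268.6, 162.6, 303.7, 224.6], 'confidence': 0.88}
```

View pics/w1.png

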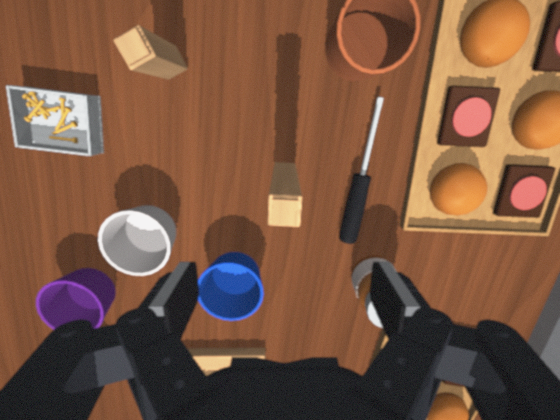

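The wrist view shows the post top centred at (285,210), nearly square to the tool, with the white pot at (137,241). I'll fit both from here.

```bash
python3 - <<'E'
from fit import *
from go import go
p=bot.camera('wrist')
r=fit('post',[(p,pick(p,'post',(285,200)))],[.622,.169,-3,8,18]);print(r)
print(fit('ramekin',[(p,pick(p,'ramekin',(110,245)))],[.445,.065],False))
q=p['frame'][150:235,255:315];cv2.imwrite('pics/w1c.png',cv2.resize(q,None,fx=8,fy=8,interpolation=2)[...,::-1])
v=r[0]
Rz=R.from_euler('z',v[2],degrees=True).as_matrix()
for z,h in((.16,.011),(0,.014)):
  print(np.round(proj(p,np.array([[-h,-h,z],[h,-h,z],[h,h,z],[-h,h,z]])@Rz.T+[v[0],v[1],0]),1).tolist())
go([v[0],v[1],.106],v[2])
E
```

```text
(array([0.62069362, 0.16776293, 3.17796919]), np.float64(0.03965024520469006))
(array([0.44274739, 0.06315402, 0.        ]), np.float64(0.02977795217222277))
[[269.4, 222.9], [295.7, 224.6], [297.8, 199.4], [270.8, 197.7]]
[[272.6, 181.3], [293.4, 182.6], [295.0, 162.0], [273.8, 160.5]]
shift,turn [array([ -1.7, 145.5,  -1.9]), array([-0.    ,  0.0671,  0.0003])] t 3.15 ee [0.6221 0.1699 0.2515] [-9.00e+01 -2.00e-02  7.02e+00] F [ 0.73  0.35 -0.38] op 0.0852
```

View pics/w1c.png

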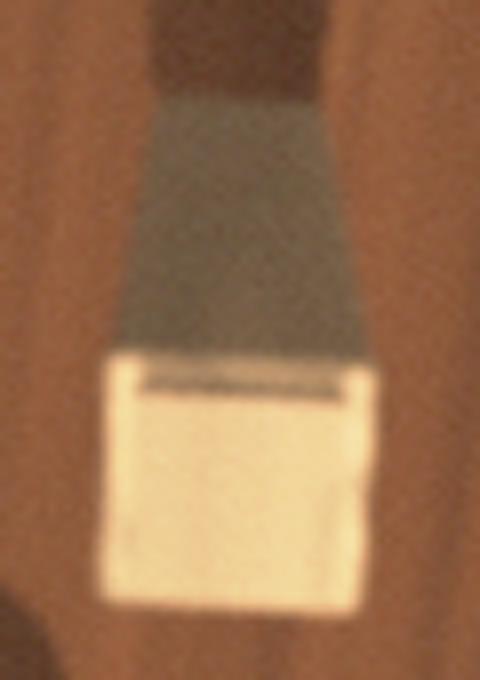

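```bash
python3 - <<'E'
from fit import *
from go import go
p=bot.camera('wrist')
C=np.array([onz(p,(255+u/8-.5,150+v/8-.5),.156) for u,v in[(108,352),(379,364),(361,613),(101,603)]])
print(C.mean(0))
for i in range(4):
  d=C[(i+1)%4]-C[i];print(np.degrees(np.arctan2(d[1],d[0])),np.linalg.norm(d))
go([.6215,.1683,.106],4)
E
```

```text
[0.62160313 0.16710761 0.156     ]
4.412215740310673 0.02787459428218413
-85.88333627348023 0.027592640650353283
-175.316142948112 0.02766461473927947
94.55266456748116 0.027723515265932114
shift,turn [array([ -0.9, 145.4,  -1.3]), array([-0.    ,  0.0526,  0.0002])] t 3.2 ee [0.6222 0.1697 0.2514] [-9.00e+01 -1.00e-02  7.01e+00] F [-0.07  0.34 -0.36] op 0.0851
```

```bash
python3 -m inch '[[[-1,0,-2],[0,0.046,0],85],[[-1,40,-2],[0,0.046,0],85],[[-1,80,-2],[0,0.046,0],85],[[-1,115,-2],[0,0.046,0],85],[[-1,135,-2],[0,0.046,0],85],[[-1,145,-2],[0,0.046,0],85],[[-1,145,-2],[0,0.046,0],85],[[-1,145,-2],[0,0.046,0],85]]'
python3 -m inch '[[[0,0,0],[0,0,0],26],[[0,0,0],[0,0,0],26],[[0,0,0],[0,0,0],26],[[0,0,0],[0,0,0],26],[[0,0,0],[0,0,0],24],[[0,0,0],[0,0,0],20],[[0,0,0],[0,0,0],20],[[0,0,0],[0,0,0],20],[[0,0,0],[0,0,0],20],[[0,0,0],[0,0,0],20]]' 80
python3 - <<'E'
from go import go
go([.444,.064,.106+.12],4.4)
E
```

```text
time: 4.0
ee_pos: [0.622, 0.1678, 0.1078]
tcp_rot: [-90.0, -0.1, 4.4]
wrist_force: [-0.0, 0.1, -0.2]
opening: 0.0851
time: 5.0
ee_pos: [0.6223, 0.1679, 0.1084]
tcp_rot: [-90.0, -0.2, 4.4]
wrist_force: [-0.1, -0.2, 6.0]
opening: 0.0273
shift,turn [array([-185.4, -118.2,  -89.9]), array([-0.0005, -0.0004,  0.0027])] t 5.0 ee [0.6223 0.1679 0.1084] [-89.97  -0.15   4.38] F [-0.08 -0.17  5.96] op 0.0273
```

```bash
python3 -m inch '[[[0,-40,0],[0,0,0],20],[[0,-80,0],[0,0,0],20],[[-20,-115,-10],[0,0,0],20],[[-60,-118,-29],[0,0,0],20],[[-100,-118,-49],[0,0,0],20],[[-140,-118,-68],[0,0,0],20],[[-170,-118,-82],[0,0,0],20],[[-185,-118,-90],[0,0,0],20],[[-185,-118,-90],[0,0,0],20],[[-185,-118,-90],[0,0,0],20],[[-185,-118,-90],[0,0,0],20]]'
python3 - <<'E'
from fit import *
from go import go
go([.444,.064,.122],4.4)
s=bot.camera('side');t=bot.camera('top')
cv2.imwrite('pics/dip.png',np.hstack([cv2.resize(x['frame'][a:a+160,b:b+130],None,fx=3,fy=3,interpolation=2) for x,a,b in((s,100,170),(t,170,215))])[...,::-1])
for n,p,uv in(('ramekin',s,(232,235)),):
  print(fit(n,[(p,pick(p,n,uv))],[.445,.065],False))
w=bot.camera('wrist')
for d in bot.search_frame(w,'ramekin'): print(d)
save(w,'w2.png')
E
```

```text
time: 6.1
ee_pos: [0.4449, 0.0643, 0.2254]
tcp_rot: [-90.0, -0.1, 4.4]
wrist_force: [-0.3, 0.7, -1.4]
opening: 0.0269
shift,turn [array([ -1.2, 103.4,  -0.3]), array([-0.0006, -0.0002,  0.0022])] t 6.1 ee [0.4449 0.0643 0.2254] [-89.97  -0.13   4.39] F [-0.3   0.7  -1.42] op 0.0269
(array([0.44447673, 0.06190186, 0.        ]), np.float64(0.039511967366196485))
{'box': [244.7, 143.4, 323.5, 218.7], 'confidence': 0.96}
{'box': [345.4, 200.8, 423.4, 271.2], 'confidence': 0.89}
{'box': [163.6, 224.7, 237.9, 299.6], 'confidence': 0.64}
{'box': [178.7, 363.2, 202.5, 382.4], 'confidence': 0.53}
```

View pics/dip.png

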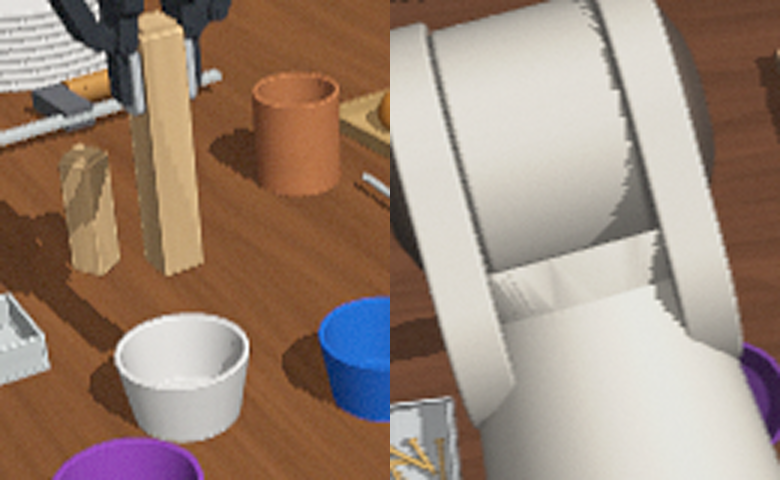

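The crop shows the post held upright by the fingers, hanging over the white pot at crop (182,375). The short post behind it is untouched. Dipping now.

```bash
python3 -m inch '[[[-1,20,-1],[0,0,0],20],[[-1,50,-1],[0,0,0],20],[[-1,75,-1],[0,0,0],20],[[-1,92,-1],[0,0,0],20],[[-1,103,-1],[0,0,0],20],[[-1,103,-1],[0,0,0],20],[[-1,103,-1],[0,0,0],20],[[-1,103,-1],[0,0,0],20]]'
python3 - <<'E'
from fit import *
from go import go
s=bot.camera('side');save(s,'dip2.png',(170,100,300,260),3)
p=s;print(fit('ramekin',[(p,pick(p,'ramekin',(232,240)))],[.445,.065],False))
# jig target: yaw
go([.444,.0632,.225],4.4)
E
```

```text
time: 7.15
ee_pos: [0.4445, 0.0633, 0.1236]
tcp_rot: [-90.0, -0.2, 4.4]
wrist_force: [-0.4, -0.3, -0.3]
opening: 0.0273
(array([0.44358308, 0.06248523, 0.        ]), np.float64(0.05753149068416232))
shift,turn [array([-1.000e-01, -1.016e+02,  1.000e-01]), array([-0.0006,  0.    ,  0.0033])] t 7.25 ee [0.4444 0.0632 0.1234] [-89.97  -0.19   4.4 ] F [ 0.52 -0.18 -1.84] op 0.0269
```

View pics/dip2.png

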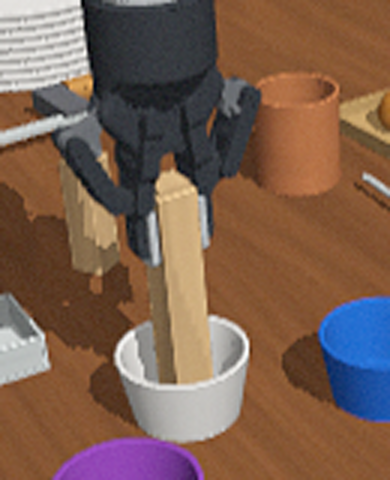

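The foot is inside the pot at crop (192,375), well below the rim, and the pot hasn't moved. Next I lift and carry it to the jig, turning by about 87°.

```bash
python3 -m inch '[[[0,-35,0],[0,0,0],20],[[0,-75,0],[0,0,0],20],[[0,-103,0],[0,0,0],20],[[5,-103,-25],[0,0.12,0],20],[[12,-103,-50],[0,0.26,0],20],[[20,-103,-80],[0,0.4,0],20],[[30,-103,-115],[0,0.55,0],20],[[40,-103,-150],[0,0.69,0],20],[[48,-103,-185],[0,0.83,0],20],[[56,-103,-215],[0,0.97,0],20],[[63,-103,-240],[0,1.11,0],20],[[68,-103,-260],[0,1.25,0],20],[[71,-103,-272],[0,1.39,0],20],[[71,-103,-272],[0,1.52,0],20],[[71,-103,-272],[0,1.52,0],20],[[71,-103,-272],[0,1.52,0],20],[[71,-103,-272],[0,1.52,0],20]]'
python3 - <<'E'
from fit import *
from go import go
s=bot.camera('side');t=bot.camera('top');w=bot.camera('wrist')
print(w['origin'])
for n,p,uv in(('jig',s,(310,300)),('jig',t,(370,240))):
  try: print(fit(n,[(p,pick(p,n,uv))],[.537,-.213,7]))
  except Exception as e: print(e)
cv2.imwrite('pics/jig2.png',np.hstack([w['frame'],])[...,::-1])
cv2.imwrite('pics/jig3.png',cv2.resize(s['frame'][150:370,270:450],None,fx=2.5,fy=2.5)[...,::-1])
import pickle;pickle.dump(w,open('w.pkl','wb'))
go([.5375-.0013,-.203,.176],-82.7)
E
```

```text
time: 8.95
ee_pos: [0.5358, -0.2023, 0.2268]
tcp_rot: [-89.8, 0.0, -82.5]
wrist_force: [0.5, -0.4, -1.1]
opening: 0.0271
[ 0.61330483 -0.19255347  0.36907987]
(array([ 0.53876418, -0.21492515,  7.54010192]), np.float64(0.027979721559277044))
(array([ 0.53421867, -0.18083994,  9.96014502]), np.float64(0.429494611423131))
shift,turn [array([ 0.6, 50.6,  0.2]), array([-0.0035,  0.0013, -0.0003])] t 9.2 ee [ 0.5358 -0.2024  0.2266] [-8.980e+01  2.000e-02 -8.263e+01] F [ 0.62  0.1  -1.36] op 0.0268
```

View pics/jig2.png

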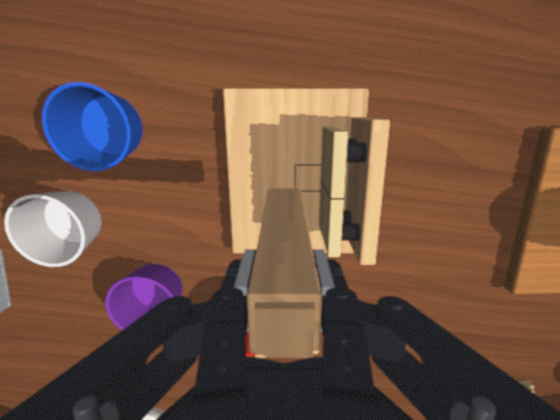

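The wrist view shows the jig base with corners (224,89), (368,89) and (233,253). The pencil square spans (295–322, 165–191), the panel's top edge runs from x 325 to 345, and its middle line is near y≈197. The post hangs with its foot near (285,190).

```bash
python3 - <<'E'
from fit import *
import pickle
w=pickle.load(open('w.pkl','rb'))
g=cv2.GaussianBlur(cv2.cvtColor(w['frame'],cv2.COLOR_RGB2GRAY),(3,3),0)
# pencil corners: darkest lines in ROI
def sub(a): 
    i=int(np.argmin(a)); 
    return i
H=g.astype(float)
print('pencil hor rows', [ (c,158+np.argmin(H[158:172,c]),184+np.argmin(H[184:197,c])) for c in range(300,322,4)])
print('pencil vert', [(r,288+np.argmin(H[r,288:304])) for r in range(168,190,4)])
print('panel line', [(c,188+np.argmin(H[188:205,c])) for c in range(330,345,3)])
# base left edge, top edge (gradient)
L=[(r,215+np.argmax(np.abs(np.diff(H[r,215:245])))+.5) for r in range(100,245,15)];print('left',L)
T=[(c,78+np.argmax(np.abs(np.diff(H[78:98,c])))+.5) for c in range(232,365,15)];print('top',T)
PL=[(r,310+np.argmax(np.diff(H[r,310:335]))+.5) for r in range(140,250,10)];print('panel left top edge',PL)
def line(pts,z,swap):
    P=np.array([onz(w,(b,a) if swap else (a,b),z) for a,b in pts]);v=cv2.fitLine(P[:,:2].astype(np.float32),cv2.DIST_HUBER,0,1e-5,1e-5).ravel()
    return np.round([np.degrees(np.arctan2(v[1],v[0])),v[2],v[3]],4)
print(line(L,.018,True),line(T,.018,False),line(PL,.104,True))
for n,uv,z in[('pc1',(295,165),.018),('pc2',(294,191),.018),('pr1',(322,165),.018),('fl',(224,89),.018),('fr',(368,89),.018),('nl',(233,253),.018),('pm',(335,197),.104)]: print(n,np.round(onz(w,uv,z),4))
for J in((.5375,-.213,7.3),(.5388,-.2149,7.5)):
    Rz=R.from_euler('z',J[2],degrees=True).as_matrix();X=np.array([[.014,-.002,.018],[-.014,-.002,.018],[.1,.08,.018],[.1,-.08,.018],[-.1,.08,.018],[0,-.036,.104],[.06,-.03,.104],[-.06,-.03,.104]])@Rz.T+[J[0],J[1],0]
    print(np.round(proj(w,X),1).tolist())
E
```

```text
pencil hor rows [(300, np.int64(164), np.int64(191)), (304, np.int64(164), np.int64(191)), (308, np.int64(164), np.int64(191)), (312, np.int64(164), np.int64(191)), (316, np.int64(164), np.int64(191)), (320, np.int64(164), np.int64(190))]
pencil vert [(168, np.int64(295)), (172, np.int64(295)), (176, np.int64(295)), (180, np.int64(295)), (184, np.int64(295)), (188, np.int64(295))]
panel line [(330, np.int64(198)), (333, np.int64(198)), (336, np.int64(198)), (339, np.int64(198)), (342, np.int64(198))]
left [(100, np.float64(223.5)), (115, np.float64(224.5)), (130, np.float64(225.5)), (145, np.float64(226.5)), (160, np.float64(226.5)), (175, np.float64(227.5)), (190, np.float64(228.5)), (205, np.float64(229.5)), (220, np.float64(230.5)), (235, np.float64(231.5))]
top [(232, np.float64(88.5)), (247, np.float64(88.5)), (262, np.float64(88.5)), (277, np.float64(88.5)), (292, np.float64(87.5)), (307, np.float64(88.5)), (322, np.float64(88.5)), (337, np.float64(88.5)), (352, np.float64(88.5))]
panel left top edge [(140, np.float64(333.5)), (150, np.float64(332.5)), (160, np.float64(332.5)), (170, np.float64(331.5)), (180, np.float64(331.5)), (190, np.float64(330.5)), (200, np.float64(330.5)), (210, np.float64(329.5)), (220, np.float64(329.5)), (230, np.float64(328.5)), (240, np.float64(328.5))]
[ 7.377   0.5365 -0.1355] [-82.5507   0.635   -0.1988] [ 7.5042  0.5514 -0.2439]
pc1 [ 0.552  -0.2139  0.018 ]
pc2 [ 0.5205 -0.2171  0.018 ]
pr1 [ 0.5562 -0.2454  0.018 ]
fl [ 0.6247 -0.1253  0.018 ]
fr [ 0.6451 -0.2811  0.018 ]
nl [ 0.4281 -0.1504  0.018 ]
pm [ 0.5425 -0.2493  0.104 ]
[[294.4, 165.3], [294.1, 188.3], [220.2, 86.7], [367.0, 87.1], [229.8, 252.6], [334.3, 197.4], [331.1, 130.2], [324.9, 256.1]]
[[296.1, 164.4], [295.9, 187.5], [221.7, 85.9], [368.7, 85.8], [231.7, 252.1], [336.6, 196.1], [333.3, 128.8], [327.3, 255.0]]
```

```bash
python3 -m inch '[[[3,25,0],[-0.003,0,0],20],[[6,50,0],[-0.003,0,0],20],[[9,72,0],[-0.003,0,0],20],[[9,88,0],[-0.003,0,0],20],[[9,95,0],[-0.003,0,0],20],[[9,95,0],[-0.003,0,0],20],[[9,95,0],[-0.003,0,0],20],[[9,95,0],[-0.003,0,0],20]]'
python3 - <<'E'
from fit import *
from go import go
s=bot.camera('side');w=bot.camera('wrist')
import pickle;pickle.dump(w,open('w2.pkl','wb'));pickle.dump(s,open('s2.pkl','wb'))
a=cv2.resize(w['frame'][60:240,220:400],None,fx=3,fy=3,interpolation=2);b=cv2.resize(s['frame'][190:370,290:370],None,fx=3,fy=3,interpolation=2)
cv2.imwrite('pics/j4.png',np.hstack([a,b])[...,::-1])
go([.537,-.216,.126],-82.55)
E
```

```text
time: 10.0
ee_pos: [0.5377, -0.2114, 0.1328]
tcp_rot: [-89.9, -0.0, -82.6]
wrist_force: [0.4, -0.4, -1.3]
opening: 0.0273
shift,turn [array([ 4.5,  6.6, -1.2]), array([-0.0018, -0.0013,  0.0004])] t 10.1 ee [ 0.5376 -0.2114  0.1326] [-8.990e+01 -2.000e-02 -8.262e+01] F [ 0.49  0.73 -0.79] op 0.0272
```

View pics/j4.png

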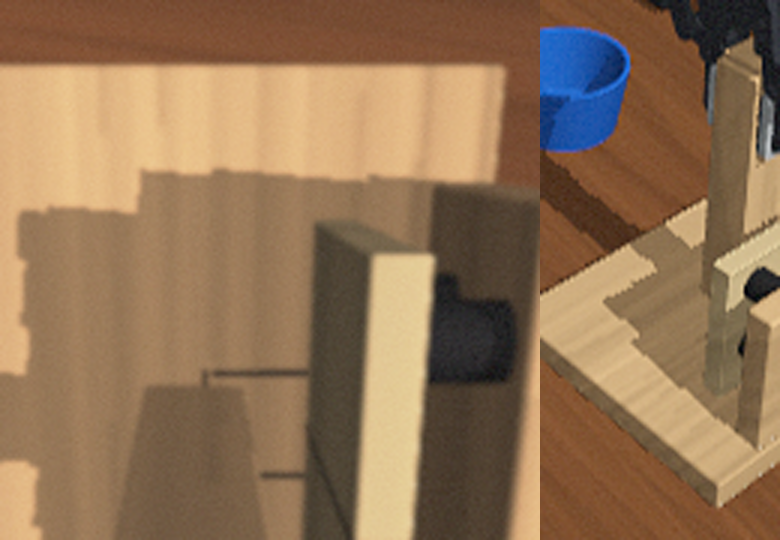

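The crop shows the foot's far edge at crop y≈386, x 147–243. The pencil lines are at crop y≈372 and y≈475, starting at x≈205, and the panel's face at the base is at x≈307.

```bash
python3 - <<'E'
from fit import *
import pickle
w=pickle.load(open('w2.pkl','rb'))
c=R.from_euler('z',7.45,degrees=True).as_matrix();J=np.array([.537,-.216,0])
f=lambda u,v,z:np.round((onz(w,(220+u/3-.5,60+v/3-.5),z)-J)@c*1000,1)
for z in(.022,.0245,.027):print('foot edge',z,f(147,386,z),f(243,386,z))
print('pencil',f(205,372,.018),f(300,372,.018),f(270,475,.018),'panel foot',f(307,372,.019),'panel top corner',f(370,254,.104),f(433,254,.104),'base corner',f(505,66,.018))
E
```

```text
foot edge 0.022 [13.2 17.3 22. ] [ 13.2 -10.5  22. ]
foot edge 0.0245 [13.9 17.2 24.5] [ 13.8 -10.4  24.5]
foot edge 0.027 [14.5 17.1 27. ] [ 14.5 -10.2  27. ]
pencil [16.4  0.5 18. ] [ 16.3 -27.4  18. ] [-15.8 -19.4  18. ] panel foot [ 16.6 -29.3  19. ] panel top corner [ 60.2 -29.1 104. ] [ 60.2 -40.9 104. ] base corner [ 99.4 -78.6  18. ]
```

The foot is within 0.5 mm of centre, yaw is aligned and the gap to the panel is about 19 mm. I'll close most of the gap, then touch down.

```bash
python3 -m inch '[[[5,1,0.5],[-0.002,0,0],20],[[10,3,0.5],[-0.002,0,0],20],[[14,4,0.5],[-0.002,0,0],20],[[14,4,0.5],[-0.002,0,0],20],[[14,4,0.5],[-0.002,0,0],20]]'
python3 -m inch '[[[0,0.5,0],[0,0,0],20],[[0,1,0],[0,0,0],20],[[0,1,0],[0,0,0],20]]'
python3 -m inch '[[[0,0.5,0],[0,0,0],20],[[0,1,0],[0,0,0],20],[[0,1,0],[0,0,0],20]]'
```

```text
time: 10.6
ee_pos: [0.5398, -0.2254, 0.1284]
tcp_rot: [-90.0, -0.0, -82.6]
wrist_force: [0.1, 0.5, -1.5]
opening: 0.0269
time: 10.9
ee_pos: [0.5398, -0.2252, 0.1273]
tcp_rot: [-90.0, -0.0, -82.6]
wrist_force: [0.5, -0.1, -1.5]
opening: 0.0271
time: 11.2
ee_pos: [0.5398, -0.2252, 0.1264]
tcp_rot: [-90.0, -0.0, -82.6]
wrist_force: [-0.1, 0.0, -0.0]
opening: 0.0272
```

```bash
python3 -m inch '[[[0,0.5,0],[0,0,0],20],[[0,0.5,0],[0,0,0],20]]'
python3 -m inch '[[[0,0.5,0],[0,0,0],20],[[0,0.5,0],[0,0,0],20]]'
```

```text
time: 11.4
ee_pos: [0.5399, -0.2252, 0.1264]
tcp_rot: [-90.0, -0.0, -82.6]
wrist_force: [-0.5, 0.5, 3.7]
opening: 0.0274
time: 11.6
ee_pos: [0.5399, -0.2252, 0.1264]
tcp_rot: [-90.0, -0.0, -82.6]
wrist_force: [-1.8, 0.4, 5.8]
opening: 0.0273
```

```bash
python3 -m inch '[[[1,0.2,0],[0,0,0],20],[[2,0.2,0],[0,0,0],20],[[3,0.2,0],[0,0,0],20],[[4,0.2,0],[0,0,0],20],[[4,0.2,0],[0,0,0],20]]'
python3 -m inch '[[[0.5,0.2,0],[0,0,0],20],[[1,0.2,0],[0,0,0],20],[[1.5,0.2,0],[0,0,0],20],[[1.5,0.2,0],[0,0,0],20],[[1.5,0.2,0],[0,0,0],20]]'
```

```text
time: 12.1
ee_pos: [0.5407, -0.2291, 0.1264]
tcp_rot: [-89.9, -0.0, -82.6]
wrist_force: [-1.0, 2.3, 5.3]
opening: 0.0271
time: 12.6
ee_pos: [0.5411, -0.2305, 0.1264]
tcp_rot: [-89.9, -0.0, -82.6]
wrist_force: [-0.5, 2.3, 4.9]
opening: 0.0272
```

```bash
python3 -m inch '[[[0.5,0,0],[0,0,0],20],[[1,0,0],[0,0,0],20],[[1.5,0,0],[0,0,0],20],[[1.5,0,0],[0,0,0],20],[[1.5,0,0],[0,0,0],20]]'
python3 -m inch '[[[0.5,0,0],[0,0,0],20],[[1,0,0],[0,0,0],20],[[1.5,0,0],[0,0,0],20],[[1.5,0,0],[0,0,0],20],[[1.5,0,0],[0,0,0],20]]'
```

```text
time: 13.1
ee_pos: [0.5413, -0.2317, 0.1264]
tcp_rot: [-89.9, 0.0, -82.6]
wrist_force: [-1.2, 5.2, 5.0]
opening: 0.0273
time: 13.6
ee_pos: [0.5414, -0.2326, 0.1265]
tcp_rot: [-89.9, 0.1, -82.6]
wrist_force: [-1.3, 6.4, 6.5]
opening: 0.027
```

```bash
python3 -m inch '[[[0.5,-0.2,0],[0,0,0],20],[[1,-0.2,0],[0,0,0],20],[[1.5,-0.2,0],[0,0,0],20],[[1.5,-0.2,0],[0,0,0],20],[[1.5,-0.2,0],[0,0,0],20]]'
python3 -m inch '[[[0.5,-0.1,0],[0,0,0],20],[[1,-0.1,0],[0,0,0],20],[[1.5,-0.1,0],[0,0,0],20],[[1.5,-0.1,0],[0,0,0],20],[[1.5,-0.1,0],[0,0,0],20]]'
python3 -c "
from go import *
go([.54,-.23,.126],-82.55);print(bot.get_obs()['torque'])"
```

```text
time: 14.1
ee_pos: [0.5414, -0.2332, 0.1265]
tcp_rot: [-89.9, 0.2, -82.5]
wrist_force: [-1.2, 7.9, 4.7]
opening: 0.0272
time: 14.6
ee_pos: [0.5415, -0.2337, 0.1265]
tcp_rot: [-89.9, 0.3, -82.5]
wrist_force: [-1.4, 9.3, 5.8]
opening: 0.0273
shift,turn [array([-3.8,  0.5, -1. ]), array([-0.0015,  0.0009, -0.006 ])] t 14.6 ee [ 0.5415 -0.2337  0.1265] [-89.92   0.34 -82.5 ] F [-1.44  9.3   5.8 ] op 0.0273
[2.02446099 0.42566088 0.05424951]
```

```bash
python3 -m inch '[[[0.5,-0.1,0],[0,0,-0.005],20],[[1,-0.1,0],[0,0,-0.01],20],[[1.5,-0.1,0],[0,0,-0.01],20],[[1.5,-0.1,0],[0,0,-0.01],20],[[1.5,-0.1,0],[0,0,-0.01],20]]'
python3 - <<'E'
from go import *
F=[]
for i in range(4):
    p=bot.camera('wrist' if i<2 else 'side'); o=bot.get_obs();F.append(o['wrist_force'])
    if i==1:w=p
print(np.mean(F,0)); d=np.array([-.129,.992,0]);print('side',np.mean(F,0)@d)
go([.54,-.23,.126],-82.55)
a=cv2.resize(w['frame'][60:240,220:400],None,fx=3,fy=3,interpolation=2);b=cv2.resize(p['frame'][190:370,290:370],None,fx=3,fy=3,interpolation=2)
cv2.imwrite('pics/j5.png',np.hstack([a,b])[...,::-1])
import pickle;pickle.dump(w,open('w3.pkl','wb'))
E
```

```text
time: 15.1
ee_pos: [0.5415, -0.2338, 0.1264]
tcp_rot: [-89.9, -0.1, -82.5]
wrist_force: [-2.2, 9.3, 6.9]
opening: 0.0273
[-1.7399361  10.12344916  5.81791786]
side 10.266913323530456
shift,turn [array([-4. ,  0.4, -1. ]), array([-0.0013,  0.0017,  0.0011])] t 15.3 ee [ 0.5415 -0.2338  0.1264] [-8.993e+01 -6.000e-02 -8.245e+01] F [-1.2   9.91  6.1 ] op 0.0273
```

View pics/j5.png

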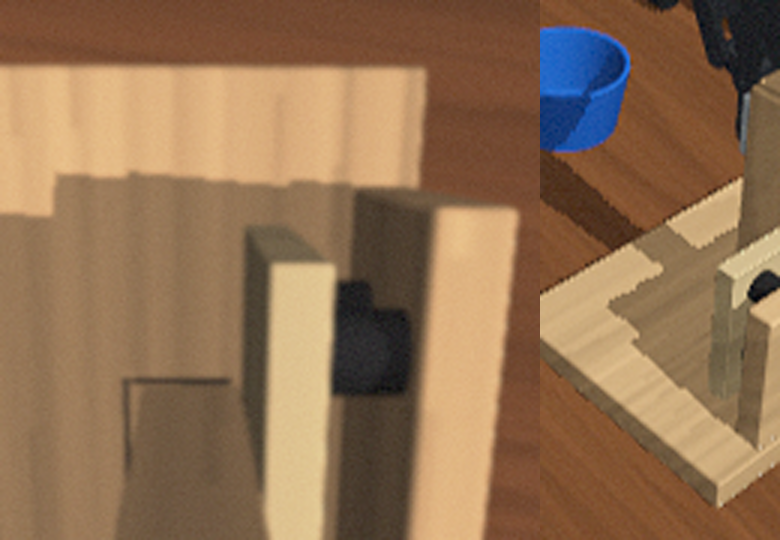

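The post stands in the pencil square (crop (130–240, 380)), flush with the panel's face, and the panel has moved back a little. I'll measure how far and shed some of the downforce, since base friction eats part of the 10 N.

```bash
cat > pan.py <<'E'
from fit import *
c=R.from_euler('z',7.45,degrees=True).as_matrix();J=np.array([.537,-.216,0])
def pan(w):
    # panel top free edge / wall top edges along jig y, at jig x = 30..55 mm, z=.104 ; sub-pixel gradient peak
    g=cv2.GaussianBlur(cv2.cvtColor(w['frame'],cv2.COLOR_RGB2GRAY),(0,0),1).astype(np.float32);out=[]
    for z,(y0,y1) in((.104,(-.042,-.024)),(.104,(-.052,-.036)),(.018,(.072,.088))):
        r=[]
        for x in np.linspace(.03,.055,12):
            y=np.linspace(y0,y1,200);uv=proj(w,np.c_[0*y+x,y,0*y+z]@c.T+J).astype(np.float32)
            v=cv2.remap(g,uv[:,0],uv[:,1],cv2.INTER_CUBIC).ravel();r.append(y[np.argmax(np.abs(np.gradient(v)))])
        out.append(round(np.median(r)*1000,2))
    return out
E
python3 - <<'E'
from pan import *
import pickle
for n in('w2','w3'): print(n,pan(pickle.load(open(n+'.pkl','rb'))))
E
python3 -m inch '[[[0.5,-0.3,0],[0,0,-0.002],20],[[1,-0.5,0],[0,0,-0.004],20],[[1.5,-0.5,0],[0,0,-0.004],20],[[2,-0.5,0],[0,0,-0.004],20],[[2,-0.5,0],[0,0,-0.004],20]]'
```

```text
w2 [np.float64(-41.37), np.float64(-41.39), np.float64(79.68)]
w3 [np.float64(-32.59), np.float64(-44.36), np.float64(79.52)]
time: 15.8
ee_pos: [0.5415, -0.2343, 0.1264]
tcp_rot: [-89.9, -0.1, -82.4]
wrist_force: [-1.6, 10.4, 3.8]
opening: 0.027
```

```bash
python3 -m inch '[[[0.5,-0.4,0],[0,0,-0.002],20],[[1,-0.6,0],[0,0,-0.004],20],[[1.8,-0.6,0],[0,0,-0.006],20],[[2.3,-0.6,0],[0,0,-0.006],20],[[2.5,-0.6,0],[0,0,-0.006],20],[[2.5,-0.6,0],[0,0,-0.006],20]]'
python3 - <<'E'
from pan import *
from go import go
print(pan(bot.camera('wrist')))
F=[]
for i in range(3): bot.camera('wrist');F.append(bot.get_obs()['wrist_force'])
print(np.mean(F,0));go([.54,-.23,.126],-82.55)
E
```

```text
time: 16.4
ee_pos: [0.5416, -0.2348, 0.1264]
tcp_rot: [-90.0, -0.2, -82.3]
wrist_force: [-2.1, 11.6, 3.5]
opening: 0.0268
[np.float64(-33.72), np.float64(-45.49), np.float64(79.48)]
[-1.17789236 12.16373487  3.83530025]
shift,turn [array([-4.9,  0.4, -0.9]), array([-0.0004,  0.0041,  0.0034])] t 16.6 ee [ 0.5415 -0.2348  0.1264] [-89.98  -0.2  -82.32] F [-1.2  12.11  2.91] op 0.0274
```

```bash
python3 -m inch '[[[1,-0.5,0],[0,0.004,0],20],[[2,-0.8,0],[0,0.008,0],20],[[2.5,-0.8,0],[0,0.008,0],20],[[2.8,-0.8,0],[0,0.008,0],20],[[2.8,-0.8,0],[0,0.008,0],20],[[2.8,-0.8,0],[0,0.008,0],20]]'
python3 - <<'E'
from pan import *
from go import go
print(pan(bot.camera('wrist')))
F=[]
for i in range(3): bot.camera('wrist');F.append(bot.get_obs()['wrist_force'])
print(np.mean(F,0));go([.54,-.23,.126],-82.55)
E
```

```text
time: 17.2
ee_pos: [0.5417, -0.2356, 0.1264]
tcp_rot: [-90.0, 0.1, -82.7]
wrist_force: [-1.2, 12.9, 2.6]
opening: 0.0275
[np.float64(-34.31), np.float64(-46.29), np.float64(79.44)]
[-0.71692856 12.81427281  2.21392457]
shift,turn [array([-5.7,  0.4, -1. ]), array([ 0.0001, -0.0024, -0.0009])] t 17.4 ee [ 0.5417 -0.2356  0.1264] [-9.001e+01  5.000e-02 -8.269e+01] F [-0.18 12.72  2.76] op 0.0271
```

```bash
python3 - <<'E'
from pan import *
s=bot.camera('side');w=bot.camera('wrist')
cv2.imwrite('pics/end.png',np.hstack([cv2.resize(s['frame'],(448,336)),cv2.resize(w['frame'][60:300,200:450],(350,336))])[...,::-1])
print(pan(w),bot.get_obs()['wrist_force'],bot.get_obs()['time'])
try: print(fit('ramekin',[(s,pick(s,'ramekin',(232,235)))],[.445,.065],False))
except Exception as e: print(e)
E
```

```text
[np.float64(-34.31), np.float64(-46.17), np.float64(79.44)] [-0.58435308 13.00301525  2.77199597] 17.5
(array([0.44435864, 0.06487632, 0.        ]), np.float64(0.06409790625531947))
```

View pics/end.png

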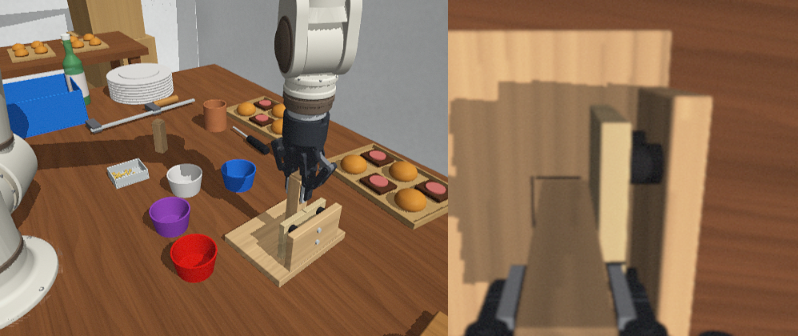

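The side view shows the post gripped and upright against the panel, with all the other things in place. The wrist view shows it flush and in line with the pencil square. Handing in.

```bash
python3 -c "
from workcell import bot
print(bot.job_done(), bot.get_obs()['wrist_force'])"
```

```text
the job is handed in; nothing more can be done
the job is handed in; nothing more can be done
```

I handed the job in at about 17.5 s. The tall post stands in the pencilled square against the middle of the panel, still gripped and pressed.

- **Dip:** the foot went into the white ramekin to about 15 mm above the table, well past half its depth. The wrist force showed no contact with the pot.
- **Placement:** before pressing, the foot was within about 0.5 mm of the panel's middle. At the end the tool was upright to about 0.05° and its yaw was within about 0.15° of the jig's.
- **Pressing force:** the panel had moved back 4.8–4.9 mm, which means about 12 N. The wrist reads about 13 N; the difference fits friction under the foot, which rests on the base with roughly 3–4 N.
- **Other things:** the last side view shows everything else standing where it was. The ramekin's fitted position matches the start to within about 2.5 mm, which is about the spread of my measurements.

No check failed. The fits from different cameras disagreed by 2–5 mm on the jig's position, so I aligned the post to the pencil lines in the wrist camera instead.

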